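# Tip the deep-well block onto the pipetting light pad and seat it in the corner

## Task

Slide the standing deep-well block, still upright, until its foot is against the front edge of the light pad, then push it high up so that it tips over that edge and lies flat on the pad with its blue mat on top. Press it home against the far fence, then slide it left along that fence until it is home against the orange side stop, each time with a firm, steady push of about 10 N held for half a second, never a shove. Leave it square in that corner and do not disturb the other things on the bench.

Things in the scene. Friction and masses are not known exactly. Their poses are not given: they have to be found in the camera images.
- block_mid (a point): Centre of the loose deep-well block: 127.8 x 85.5 x 44 mm, 0.3 to 0.4 kg, off-white, a blue dimpled mat over one broad face. At the start it stands on a long narrow side, 85.5 mm tall, centre 42.8 mm up. Axes now: z up, y along the 127.8 mm width, x through the 44 mm thickness from the mat (facing the robot) to the underside (facing the pad). Lying mat up, x points down, z away from the robot.
- block: The same block; origin in the middle of the narrow side it stands on at the start, 42.8 mm under its centre; same axes. It stands 20 to 45 mm short of the pad, turned up to 0.15 rad against it. It takes 1.5 to 2.5 N to slide, on bench or pad. Pushed lower than 25 mm it slides without tipping; pushed 70 mm up it tips by about 1 N.
- pad: Fixed lit pipetting pad: grey slab with a white window, 118 (x) x 200 (y) x 12 mm thick, flat on the bench; origin in the middle of its underside; z up, x from its front edge (towards the robot) to the far fence. Fences stand at its far and left sides; its right side is open. The block lying on it is 85.5 mm in x, 127.8 mm in y, 44 mm high, centre 34 mm above the bench.
- pad_edge (a point): Middle of the top of the pad's front edge, 59 mm (along x) before the pad's origin and 12 mm up; pad axes. This edge is a vertical 12 mm step, the low stop. With its foot there and pushed 70 mm up, the block is past its balance after about 30 mm of push, falls over by itself and then overhangs this edge by 20 to 30 mm.
- far_fence: Rigid black acrylic fence fixed along the pad's far edge, 8 mm thick, 10 mm high above the pad; origin in the middle of its underside, 12 mm above the bench; its near face is 51 mm beyond the pad's origin. The block is home when it bears on the fence with 2.5 N for 0.2 s: a steady push of 10 N on the block does it, as friction takes up to 7 N. Above 15 N the fence would break.
- side_fence: Fixed black rail on the pad's left (+y) edge, origin in the middle of its underside, 12 mm up. Two thumb screws on it clamp an orange stop bar, 90 mm long in x, 10 mm high, parallel to it. The bar is set by hand and its place is not reported: its inner face is 50 to 86 mm left of the pad's origin; find it by feel. Block home at 2.5 N for 0.2 s on the bar (push with 10 N); over 15 N the bar slips.
- tip_box: Bystander: open white pipette tip box with orange tips, 84 x 120 x 58 mm, left of the pad; origin under its centre.
- tube_rack: Bystander: green rack with small capped tubes, 70 x 110 x 46 mm, right of the pad; origin under its centre.
- buffer_bottle: Bystander: clear round jar with a blue cap, 68 mm across and 115 mm high, to the right; origin under its centre.
- marker: Bystander: black marker pen, 134 mm long and 13 mm thick, lying on the bench to the left of the block; origin under its middle, x along it.
- pipette: Bystander: grey single-channel pipette, 250 mm long and 30 mm high, lying on the bench beyond the pad; origin under its handle, y along it.
- weigh_pot: Bystander: small white cup, 54 mm across and 45 mm high, to the left; origin under its centre.
Things that resemble listed ones, but are neither listed nor needed, are in the scene too. What is shaped like the block but pink or red is not meant.

How it is judged:
On the way, in this order (a step that is already met when the one before it is completed fails the run):
1. the block, still standing, has its foot against the pad's front edge (within 4 mm, square within 0.1 rad) (x of block in the frame of pad above -0.085 m and angle between block's own z axis and vertical below 0.15 rad and angle between the y axis of block and the y axis of pad, either way round below 0.1 rad), for 0.1 s.
2. the block lies flat on the pad, mat up (angle between block's own x axis and vertical above 3.09 rad and z of block_mid in the frame of pad between 0.032 and 0.036 m), for 0.2 s.
3. the block bears on the far fence with at least 2.5 N for 0.2 s (contact force between block and far_fence above 2.5 N), for 0.2 s.
4. the block bears on the stop bar of the side fence with at least 2.5 N for 0.2 s (contact force between block and side_fence above 2.5 N), for 0.2 s.
At the end, for the whole second after the job is handed in: The block lies flat on the pad, mat up and at rest, square within 0.035 rad, its centre within 2.5 mm of home against the far fence and left where it was pressed against the side stop (centre between 16.5 mm right and 24.5 mm left of the pad's origin) (all of step 2 and x of block_mid in the frame of pad above 0.0058 m and angle between the y axis of block and the y axis of pad, either way round below 0.035 rad and linear speed of block below 0.01 m/s and y of block_mid in the frame of pad between -0.0165 and 0.0245 m); the robot touches nothing.
It fails at once if the block is shoved against the far fence with more than 15 N (contact force between block and far_fence above 15 N).
It fails at once if the block is shoved against the side fence or its stop bar with more than 15 N (contact force between block and side_fence above 15 N).
It fails at once if another thing on the bench is moved by more than 15 mm (distance of any of tip_box, tube_rack, buffer_bottle, marker, pipette, weigh_pot from where it was at the start of the episode above 0.015 m).
It also fails if it takes over 72 s, if anything falls off the work surface, if the arm or the gripper's body presses on something with over 40 N, if the wrist force passes 120 N, or if a joint passes its speed limit or range.

## Robot

A 7-joint arm with a two-finger parallel gripper is mounted at the origin on the work surface. World frame = base frame: x ahead of the robot, y to its left, z up, the work surface at z = 0. Lengths are in m, angles in rad, forces in N, time in s.
With the tool pointing down it reaches from about 0.4 to 0.85 m from the base axis. Payload 6.9 kg.
Tool frame: the origin (TCP) lies midway between the tips of the shut fingers; the grasp point (between the pads) lies behind it (ctrl.pinch_z is the z of the grasp point in the tool frame, in m); z points along the fingers, y is the direction in which the jaws open and shut (so a half turn about z gives the same grasp; the last joint's range is limited). The gripper opens to 85 mm and grips with 20 to 120 N. Pads are 22 mm wide; open, the fingers measure 114 mm over their backs; the gripper's body (76 mm by 85 mm) begins 54 mm behind the grasp point. The pads swing forward as they close: fully open they stand 13 mm farther back than shut.
Start: joints at [1.315, 0.507, -0.238, 1.5, 0.126, 1.149, -0.155], TCP at [0.221, -0.585, 0.231] pointing down, gripper open.
Joint ranges: [-3.08, 3.08], [-0.24, 2.05], [-1.43, 1.35], [0, 2.5], [-1.52, 4.66], [0.17, 1.96], [-2.89, 2.89]. Speed limits (rad/s): [2.39, 2.39, 3.14, 3.14, 3.14, 3.14, 3.14].

## Interface

Orientations are given as a unit quaternion [w, x, y, z].
In Python, from station import ctrl, get_state, vision, ticket, models gives the robot as it stands. Calls block until the motion is done:
- ctrl.movep(position, orientation): joint-space move of the TCP to a pose.
- ctrl.movel(position, frame=None, max_speed=0.15): straight line of the TCP; frame=None keeps the orientation; max_speed is the mean speed in m/s.
- ctrl.set_joints(angles): joint-space move.
- ctrl.ungrasp() and ctrl.close_gripper(force=None): open the fingers fully, or close them until they stop; force is the grip in N (None keeps the last).
- ctrl.pause(seconds).
- ctrl.ik(position, orientation): joint angles nearest the present ones, or None.
- get_state(): the state.
- vision.grab_frame(name): name is "scene" or "top" or "wrist"; returns (picture, depth): 384x512x3 uint8, blue, green, red; 384x512 float32, m along the optical axis (not along the pixel's ray), 0 where there is no reading.
- vision.camera_info(name): a dict with "mtx" (3x3 intrinsics, pixels), "dist_coeffs" ([k1, k2, p1, p2, k3] as OpenCV has them; the pictures are not rectified), "R" (3x3) and "t" (3): a world point X has camera coordinates R X + t; the wrist camera has in their place "hand_eye" (4x4, takes a point from camera to tool coordinates, whose origin is the TCP and whose axes are the flange's). Camera axes: x right, y down, z forward; pixel columns grow to the right and rows downward; lengths in m; the calibration is good to about 2 mm. A picture is of the moment at which its call begins: read the wrist's pose just before it. camera_info takes no time and is no camera call.
A pose or a line that the arm cannot do raises ctrl.Unreachable and nothing moves.
- ticket.close_job(): hands the job in, once; it reports no verdict.
Trained networks look in the newest picture that a camera, given by its name, has taken for a name from the list of things; names that differ only in an ending like _2 or _b are one class to them, and where a whole thing is asked for, a point or a joint stands for the part that bears it (a point fixed in the world has none). Each returns a list of dicts, best first, with "p" (0 to 1); they miss things now and then, are a little off and sometimes report something else, mostly with a low value. They report only what shows in the picture. A call takes as long as a camera call. They do not tell look-alikes from the thing itself.
- models.recognise(camera, target): "point" ([column, row] in pixels, amid what is visible of it).
- models.masks_of(camera, target): "mask" (384x512 bool, what is visible of it) and "point" ([column, row] in pixels, amid what is visible of it).
The state is a dict: "time": time; "qpos": joint angles; "qd": joint speeds; "tau": joint torques, N m; "tcp_pos": TCP position; "eef_rot": TCP orientation; "contact_force": force on the tool from outside, world axes, zero at the start; "wrist_torque": the same for the moment, N m; "width": finger opening in m.
Only numpy, scipy, OpenCV 4.12 (cv2) and the standard library are available. Lean on these libraries where they do the work, as an engineer would, in place of code of your own. Each camera call takes 0.05 s, during which the arm holds its last target. There are 200 camera calls.

## Working session

There is one attempt and no reset: what is moved stays moved. The work goes in short steps, each a Python script; the robot and the scene stay as the last script left them, time stands still between calls to the robot, and variables do not carry over. Pictures are saved under pics/ and viewed, about 8 in all and at most 12, crops included, and the job is handed in when it is done.

```bash
ls; mkdir -p pics; python3 - <<'E'
from station import ctrl,get_state,vision,models
import cv2,numpy as np
s=get_state(); print({k:np.round(v,3) for k,v in s.items()}, ctrl.pinch_z)
ims=[]
for c in ("scene","top"):
    p,d=vision.grab_frame(c); ims.append(p); np.savez(f"pics/{c}0.npz",p=p,d=d)
    for t in ("block","pad","far_fence","side_fence","tip_box","tube_rack","buffer_bottle","marker","weigh_pot","pipette"):
        r=models.masks_of(c,t); print(c,t,[(round(x["p"],2),np.round(x["point"]).astype(int).tolist(),int(x["mask"].sum())) for x in r[:3]])
    i=vision.camera_info(c); print({k:np.round(v,3).tolist() for k,v in i.items()})
cv2.imwrite("pics/scene0.png",cv2.resize(ims[0],(800,600)));cv2.imwrite("pics/top0.png",cv2.resize(ims[1],(800,600)))
E
```

```text
pics
{'time': np.float64(0.0), 'qpos': array([ 1.315,  0.508, -0.237,  1.501,  0.126,  1.149, -0.155]), 'qd': array([ 0.   ,  0.   ,  0.   ,  0.001, -0.   , -0.002, -0.   ]), 'tau': array([-0.0000e+00, -6.2060e+01, -2.1860e+00, -2.4965e+01,  1.3000e-02,
        1.2000e-02, -0.0000e+00]), 'tcp_pos': array([ 0.22 , -0.584,  0.23 ]), 'eef_rot': array([-0.001,  0.984,  0.179, -0.   ]), 'contact_force': array([ 0.084, -0.049, -0.437]), 'wrist_torque': array([ 0.025, -0.007, -0.009]), 'width': np.float64(0.085)} -0.0187
scene block [(0.96, [416, 264], 2461), (0.86, [285, 200], 1727), (0.74, [363, 204], 1614)]
scene pad [(0.91, [254, 245], 4088)]
scene far_fence [(0.93, [234, 252], 321)]
scene side_fence [(0.68, [274, 265], 547), (0.55, [283, 200], 1766)]
scene tip_box [(0.96, [301, 332], 2994)]
scene tube_rack [(0.63, [196, 157], 1097)]
scene buffer_bottle [(0.7, [220, 136], 977)]
scene marker [(0.77, [325, 278], 307)]
scene weigh_pot [(0.86, [365, 312], 617)]
scene pipette [(0.9, [200, 276], 868)]
{'mtx': [[356.463, 0.0, 252.303], [0.0, 356.463, 194.861], [0.0, 0.0, 1.0]], 'dist_coeffs': [-0.063, 0.0, 0.0, 0.0, 0.0], 'R': [[-0.807, 0.59, -0.012], [0.488, 0.656, -0.576], [-0.332, -0.471, -0.817]], 't': [0.45, -0.243, 1.088]}
top block [(0.97, [238, 208], 879), (0.64, [127, 258], 1040), (0.58, [190, 265], 1055)]
top pad [(0.78, [233, 174], 2902)]
top far_fence [(0.66, [231, 150], 226)]
top side_fence [(0.53, [203, 164], 150)]
top tip_box [(0.78, [151, 155], 1402), (0.19, [204, 162], 189)]
top tube_rack [(0.73, [334, 178], 1070)]
top buffer_bottle []
top marker [(0.67, [178, 200], 144)]
top weigh_pot [(0.56, [131, 203], 323)]
top pipette [(0.84, [231, 128], 492)]
{'mtx': [[352.277, 0.0, 256.874], [0.0, 352.277, 187.708], [0.0, 0.0, 1.0]], 'dist_coeffs': [-0.071, 0.0, 0.0, 0.0, 0.0], 'R': [[-0.014, -1.0, 0.008], [-0.984, 0.013, -0.176], [0.176, -0.01, -0.984]], 't': [0.011, 0.564, 0.922]}
```

View pics/scene0.png

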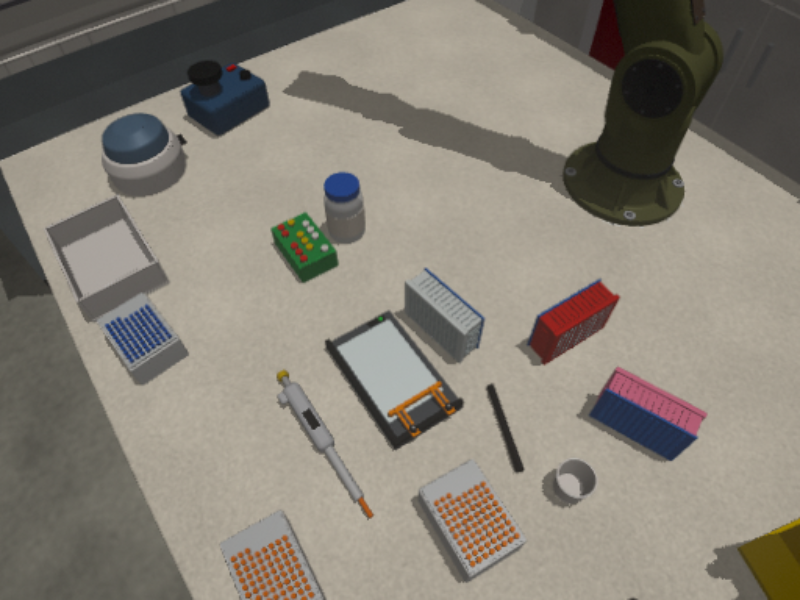

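```bash
python3 -c "
import cv2,numpy as np
p=np.load('pics/top0.npz')['p'];cv2.imwrite('pics/topc.png',cv2.resize(p[110:290,90:350],None,fx=3,fy=3,interpolation=cv2.INTER_CUBIC))"
```

```text
(no output)
```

View pics/topc.png

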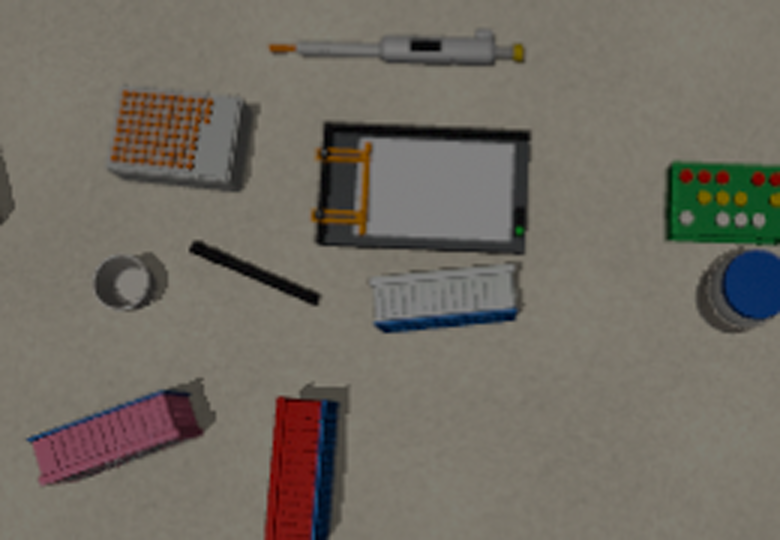

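The block candidates in the scene view (512x384 px) are white with a blue mat at (285,200), red at (363,204) and pink at (416,264). In the top view they are at (238,208), about (190,265) and about (127,258). I choose the off-white one, at (285,200) scene and (238,208) top. Its mat faces the robot and it stands short of the pad.

```bash
cat > h.py <<'E'
from station import ctrl,get_state,vision,models,ticket
import cv2,numpy as np
from scipy.spatial.transform import Rotation as Ro
def ext(cam,st=None):
    i=vision.camera_info(cam)
    if "R" in i: return np.array(i["R"]),np.array(i["t"]),i
    q=st["eef_rot"]; T=np.eye(4); T[:3,:3]=Ro.from_quat([q[1],q[2],q[3],q[0]]).as_matrix(); T[:3,3]=st["tcp_pos"]
    C=np.linalg.inv(T@np.array(i["hand_eye"])); return C[:3,:3],C[:3,3],i
def cloud(cam,d,st=None):
    R,t,i=ext(cam,st); h,w=d.shape
    uv=np.stack(np.meshgrid(np.arange(w),np.arange(h)),-1).reshape(-1,1,2).astype(float)
    n=cv2.undistortPoints(uv,np.array(i["mtx"]),np.array(i["dist_coeffs"])).reshape(h,w,2)
    X=np.dstack([n*d[...,None],d])
    W=(X-t)@R; W[d<=0]=np.nan; return W
def rect(P):
    (c,s,a)=cv2.minAreaRect(P[:,:2].astype(np.float32)*1000); return np.round(c,1),np.round(s,1),round(a,1)
def quat(yaw):  # tool down; yaw=0: tool y along world -y, x along +x
    q=(Ro.from_euler('z',yaw)*Ro.from_euler('x',np.pi)).as_quat(); return [q[3],q[0],q[1],q[2]]
E
python3 - <<'E'
from h import *
for cam in("top","scene"):
    z=np.load(f"pics/{cam}0.npz"); W=cloud(cam,z["d"])
    x,y,h=W[...,0],W[...,1],W[...,2]
    print(cam,"bench z",np.nanmedian(h[(x>.4)&(x<.8)&(abs(y)<.5)]))
    r=[q for q in models.masks_of(cam,"pad")][:1]; 
    M=cv2.dilate(r[0]["mask"].astype(np.uint8),np.ones((9,9)))>0
    P=W[M]; c=np.nanmedian(P,0); print("pad med",c)
    near=(abs(x-c[0])<.25)&(abs(y-c[1])<.2)
    for n,lo,hi in(("pad",.007,.018),("blk",.078,.095)):
        m=near&(h>lo)&(h<hi)&(M if n=="pad" else True)
        m=cv2.morphologyEx(m.astype(np.uint8),cv2.MORPH_OPEN,np.ones((2,2)))>0
        k,l,st,_=cv2.connectedComponentsWithStats(m.astype(np.uint8))
        for j in np.argsort(-st[1:,4])[:2]+1: print(n,st[j,4],rect(W[l==j]),W[l==j].mean(0).round(4))
    for t in("marker","tip_box","weigh_pot","tube_rack","buffer_bottle"):
        for q in models.masks_of(cam,t)[:1]:
            P=W[q["mask"]];print(t,np.nanmin(P,0).round(3),np.nanmax(P,0).round(3))
E
```

```text
top bench z 0.00015169199010019546
pad med [0.61866646 0.0793801  0.01166331]
pad 2162 (array([nan, nan]), array([0., 0.]), 0.0) [nan nan nan]
pad 177 (array([616.4, 151.6]), array([33.7, 48.2]), 86.3) [0.617  0.1517 0.0137]
blk 768 (array([498.2,  52.7]), array([ 39.1, 143.5]), 18.9) [nan nan nan]
blk 310 (array([389.6, 178.6]), array([41.7, 49. ]), 86.0) [nan nan nan]
marker [0.509 0.179 0.003] [0.566 0.296 0.017]
tip_box [ 0.618  0.246 -0.005] [0.71  0.372 0.063]
weigh_pot [ 0.499  0.33  -0.004] [0.551 0.402 0.049]
tube_rack [ 0.56  -0.269 -0.003] [ 0.639 -0.155  0.051]
scene bench z 0.0008696932488778364
pad med [0.6222111  0.08718945 0.01256992]
pad 2690 (array([611.1,  76.7]), array([192. , 112.4]), 86.6) [nan nan nan]
pad 272 (array([615.4, 154.6]), array([35.2, 47.7]), 86.0) [0.6157 0.1536 0.0136]
blk 889 (array([502.6,  50.7]), array([ 94.7, 113.8]), 25.7) [nan nan nan]
blk 356 (array([391.9, 181.6]), array([39.5, 51.8]), 83.1) [nan nan nan]
marker [ 0.51   0.177 -0.001] [0.571 0.301 0.017]
tip_box [ 0.617  0.243 -0.003] [0.716 0.375 0.063]
weigh_pot [0.501 0.331 0.   ] [0.554 0.382 0.048]
tube_rack [ 0.545 -0.286 -0.001] [ 0.635 -0.154  0.049]
buffer_bottle [ 0.428 -0.293 -0.002] [ 0.543 -0.179  0.118]
```

```bash
python3 - <<'E'
from h import *
print(np.round(vision.camera_info("wrist")["hand_eye"],3).tolist())
ctrl.movep([0.50,0.06,0.33],quat(0))
s=get_state(); p,d=vision.grab_frame("wrist"); print(s["time"],s["tcp_pos"],s["contact_force"])
np.savez("pics/w1.npz",p=p,d=d,tcp=s["tcp_pos"],q=s["eef_rot"])
cv2.imwrite("pics/w1.png",p)
for y in(0,):
  for th in(15,25,30,35):
    q=(Ro.from_euler('y',-np.radians(th))*Ro.from_euler('x',np.pi)).as_quat()
    for x in(.40,.43,.47): 
      for z in(.0,.15):print(th,x,z,ctrl.ik([x,.05,z],[q[3],q[0],q[1],q[2]]) is not None,end='; ')
E
```

```text
[[-0.001, -0.966, -0.259, 0.065], [1.0, -0.001, 0.001, -0.001], [-0.001, -0.259, 0.966, -0.143], [0.0, 0.0, 0.0, 1.0]]
4.2167 [0.50022125 0.05908615 0.32977315] [-0.39331076 -0.31795408  0.0771447 ]
15 0.4 0.0 False; 15 0.4 0.15 True; 15 0.43 0.0 True; 15 0.43 0.15 True; 15 0.47 0.0 True; 15 0.47 0.15 True; 25 0.4 0.0 False; 25 0.4 0.15 False; 25 0.43 0.0 False; 25 0.43 0.15 True; 25 0.47 0.0 False; 25 0.47 0.15 True; 30 0.4 0.0 False; 30 0.4 0.15 False; 30 0.43 0.0 False; 30 0.43 0.15 False; 30 0.47 0.0 False; 30 0.47 0.15 True; 35 0.4 0.0 False; 35 0.4 0.15 False; 35 0.43 0.0 False; 35 0.43 0.15 False; 35 0.47 0.0 False; 35 0.47 0.15 False;
```

View pics/w1.png

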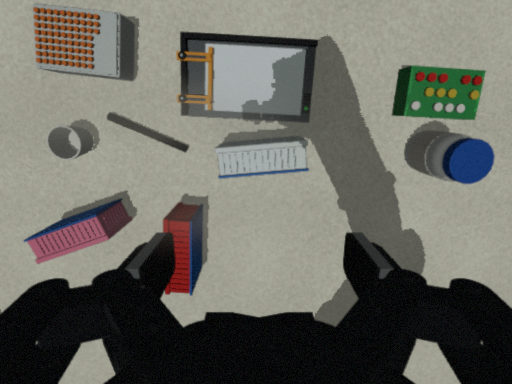

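```bash
cat >> h.py <<'E'
def look(cam):
    s=get_state(); p,d=vision.grab_frame(cam); return s,p,d
def find(cam,s,p,d,blo=.079,bhi=.095):
    W=cloud(cam,d,s); h=np.nan_to_num(W[...,2],nan=-1); out={}
    near=(abs(W[...,0]-.57)<.14)&(abs(W[...,1]-.07)<.14)
    for n,lo,hi in(("pad",.0075,.0165),("blk",blo,bhi)):
        m=(near&(h>lo)&(h<hi)).astype(np.uint8)
        if n=="pad": m=cv2.morphologyEx(m,cv2.MORPH_OPEN,np.ones((3,3)))
        k,l,st,_=cv2.connectedComponentsWithStats(m); j=1+np.argmax(st[1:,4]); out[n]=W[l==j]; print(n,st[j,4],rect(out[n]))
        b=cv2.boxPoints(cv2.minAreaRect(out[n][:,:2].astype(np.float32)*1000));print(b.round(1).tolist())
    return out,W
E
python3 - <<'E'
from h import *
z=np.load("pics/w1.npz"); s=dict(tcp_pos=z["tcp"],eef_rot=z["q"])
find("wrist",s,z["p"],z["d"])
for c in("top",):
    z=np.load(f"pics/{c}0.npz"); find(c,None,z["p"],z["d"])
# pad corners from the wrist picture (outer top corners by eye), on z=.012/.022
z=np.load("pics/w1.npz");R,t,i=ext("wrist",s)
cv2.imwrite("pics/w1c.png",cv2.resize(z["p"][25:190,150:350],None,fx=4,fy=3.6,interpolation=cv2.INTER_CUBIC) if 0 else cv2.resize(z["p"][25:185,165:330],None,fx=3.6,fy=3.6,interpolation=cv2.INTER_CUBIC))
E
```

```text
pad 8215 (array([613.7,  72.8]), array([192.4, 110.6]), 86.6)
[[552.7999877929688, -20.0], [663.2000122070312, -26.5], [674.5, 165.60000610351562], [564.0999755859375, 172.10000610351562]]
blk 2797 (array([505. ,  55.3]), array([ 43.4, 127.8]), 4.8)
[[478.1000061035156, 117.19999694824219], [488.70001220703125, -10.199999809265137], [532.0, -6.599999904632568], [521.2999877929688, 120.80000305175781]]
pad 2040 (array([614.8,  74.4]), array([191.5, 111.5]), 87.1)
[[554.4000244140625, -18.399999618530273], [665.7000122070312, -24.0], [675.2999877929688, 167.1999969482422], [563.9000244140625, 172.8000030517578]]
blk 764 (array([505.7,  56.5]), array([ 44.6, 124.8]), 4.1)
[[479.0, 117.19999694824219], [487.8999938964844, -7.300000190734863], [532.4000244140625, -4.099999904632568], [523.4000244140625, 120.4000015258789]]
```

View pics/w1c.png

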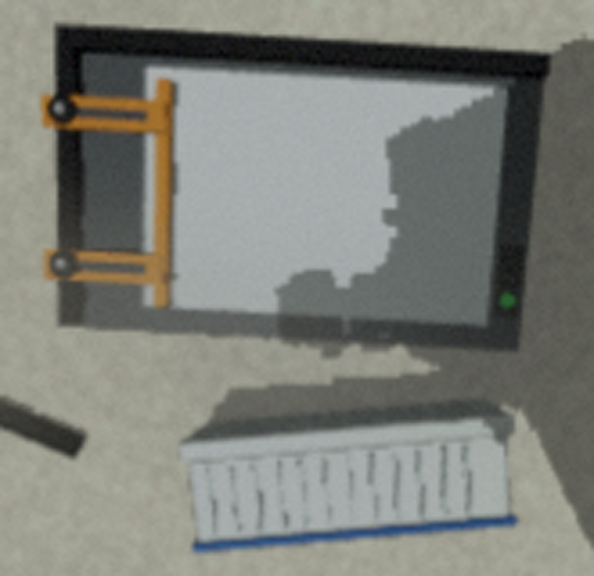

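```bash
cat >> h.py <<'E'
YAW=-.055; PO=np.array([.6183,.0772]); U=np.array([np.cos(YAW),np.sin(YAW)]); V=np.array([-U[1],U[0]])
def w(px,py,z): return [*(PO+px*U+py*V),z]     # pad xy -> world
def padxy(P): D=np.asarray(P)[:2]-PO; return np.array([D@U,D@V])
def quatT(th,yaw=YAW):
    q=(Ro.from_euler('z',yaw)*Ro.from_euler('y',-np.radians(th))*Ro.from_euler('x',np.pi)).as_quat(); return [q[3],q[0],q[1],q[2]]
def force(n=3):
    F=[]
    for _ in range(n): F.append(get_state()["contact_force"]); ctrl.pause(.02)
    return np.mean(F,0)
E
python3 - <<'E'
from h import *
Q=quatT(15)
ctrl.close_gripper(20)
py=padxy([.483,.0534])[1]; print("py",py)
p0=padxy([.447,0])[0]
ctrl.movep(w(p0,py,.14),Q); ctrl.movel(w(p0,py,.014),max_speed=.12)
F0=force(5); print("F0",F0,get_state()["time"])
x=p0+.022
ctrl.movel(w(x,py,.014),max_speed=.06)
tgt=-.059-.044-.0106
while x<tgt+.012:
    x+=.0015 if x<tgt-.004 else .0008
    ctrl.movel(w(x,py,.014),max_speed=.04)
    s=get_state(); f=-(s["contact_force"]-F0)[:2]@U
    print(round((x-tgt)*1e3,1),round(f,1),(padxy(s["tcp_pos"])*1e3).round(1),round(s["time"],2))
    if f>5: break
E
```

```text
py -0.031201760384617108Traceback (most recent call last):
  File "<stdin>", line 6, in <module>
station.Unreachable: the arm cannot follow that straight line within its joint ranges
```

```bash
python3 - <<'E'
from h import *
py=-.0312; print(get_state()["tcp_pos"],get_state()["width"])
for th in(15,12,9,6,3):
  for x in(.440,.447,.455,.463):
    p=padxy([x,.054])[0]
    print(th,x,[ctrl.ik(w(p,py,z),quatT(th)) is not None for z in(.14,.08,.04,.014)])
q=ctrl.ik(w(padxy([.455,.054])[0],py,.04),quatT(6)); print(np.round(q,2) if q is not None else 0)
E
```

```text
[0.4516414  0.05556746 0.14096547] -0.00036335983055160357
15 0.44 [True, True, True, True]
15 0.447 [True, True, True, True]
15 0.455 [True, True, True, True]
15 0.463 [True, True, False, True]
12 0.44 [True, True, True, True]
12 0.447 [True, True, True, True]
12 0.455 [True, True, True, True]
12 0.463 [True, True, True, True]
9 0.44 [True, True, True, True]
9 0.447 [True, True, True, True]
9 0.455 [True, True, True, True]
9 0.463 [True, True, True, True]
6 0.44 [True, True, True, True]
6 0.447 [True, True, True, True]
6 0.455 [True, True, True, True]
6 0.463 [True, True, True, True]
3 0.44 [True, True, True, True]
3 0.447 [True, True, True, True]
3 0.455 [True, True, True, True]
3 0.463 [True, True, True, True]
[ 0.2   0.55 -0.57  2.25  0.82  0.44 -2.66]
```

```bash
python3 - <<'E'
from h import *
py=-.0312
for th in(10,5,0):
  for x,z in((.447,.14),(.447,.014),(.505,.014)):
    q=ctrl.ik(w(padxy([x,.054])[0],py,z),quatT(th)); print(th,x,z,None if q is None else np.round(q,2))
print(np.round(get_state()["qpos"],2))
ctrl.movep(w(padxy([.447,.054])[0],py,.14),quatT(8)); print(np.round(get_state()["qpos"],2))
for z in (.10,.06,.014):
    try: ctrl.movel(w(padxy([.447,.054])[0],py,z),max_speed=.12); print(z,"ok",np.round(get_state()["qpos"],2))
    except ctrl.Unreachable as e: print(z,e); break
E
```

```text
10 0.447 0.14 [ 0.35  0.34 -0.74  2.21  0.56  0.58 -2.43]
10 0.447 0.014 [-0.58  0.61  0.55  2.36 -1.37  0.28 -0.43]
10 0.505 0.014 [ 0.11  0.61 -0.43  2.21  1.    0.35 -2.8 ]
5 0.447 0.14 [ 0.38  0.38 -0.77  2.14  0.48  0.69 -2.34]
5 0.447 0.014 [ 0.15  0.59 -0.51  2.28  0.9   0.39 -2.74]
5 0.505 0.014 [ 0.21  0.65 -0.57  2.13  0.82  0.5  -2.61]
0 0.447 0.14 [ 0.38  0.43 -0.78  2.07  0.42  0.8  -2.27]
0 0.447 0.014 [ 0.23  0.63 -0.61  2.2   0.74  0.52 -2.58]
0 0.505 0.014 [ 0.26  0.69 -0.64  2.05  0.71  0.63 -2.49]
[ 0.29  0.3  -0.67  2.28  0.68  0.46 -2.55]
[ 0.36  0.36 -0.76  2.18  0.52  0.62 -2.39]
0.1 ok [ 0.28  0.42 -0.67  2.24  0.64  0.52 -2.51]
0.06 ok [ 0.18  0.48 -0.54  2.28  0.79  0.42 -2.64]
0.014 ok [ 0.02  0.56 -0.33  2.33  0.98  0.26 -2.82]
```

```bash
python3 - <<'E'
from h import *
py=-.0312; F0=force(5); s=get_state(); print("F0",F0,s["time"],s["tcp_pos"])
p0=padxy([.447,.054])[0]; x=p0+.016
ctrl.movel(w(x,py,.014),max_speed=.06)
tgt=-.059-.044-.011
while x<tgt+.012:
    x+=.002 if x<tgt-.004 else .0008
    ctrl.movel(w(x,py,.014),max_speed=.04)
    s=get_state(); f=-(s["contact_force"]-F0)[:2]@U
    print(round((x-tgt)*1e3,1),round(f,1),(padxy(s["tcp_pos"])*1e3).round(1),round(s["time"],2))
    if f>5: break
E
```

```text
F0 [-0.19658826 -0.10233349  0.17183202] 7.725 [0.44772149 0.05556443 0.01489265]
-37.8 -1.0 [-151.9  -31.2] 8.39
-35.8 -1.1 [-149.7  -31.1] 8.64
-33.8 -0.4 [-147.6  -31.2] 8.89
-31.8 -0.3 [-145.6  -31.2] 9.14
-29.8 -0.1 [-143.8  -31.2] 9.39
-27.8 0.4 [-141.7  -31.3] 9.64
-25.8 0.7 [-139.6  -31.2] 9.89
-23.8 0.6 [-137.5  -31.2] 10.14
-21.8 0.5 [-135.5  -31.2] 10.39
-19.8 0.2 [-133.6  -31.2] 10.64
-17.8 0.7 [-131.6  -31.2] 10.89
-15.8 -0.6 [-129.6  -31.2] 11.14
-13.8 0.1 [-127.6  -31.2] 11.39
-11.8 -0.2 [-125.5  -31.2] 11.64
-9.8 -0.0 [-123.6  -31.2] 11.89
-7.8 0.5 [-121.6  -31.2] 12.14
-5.8 0.3 [-119.6  -31. ] 12.39
-3.8 -0.2 [-117.6  -31.1] 12.64
-3.0 0.5 [-117.   -31.2] 12.89
-2.2 0.3 [-116.2  -31.2] 13.14
-1.4 0.3 [-115.3  -31.2] 13.39
-0.6 1.2 [-114.5  -31.2] 13.64
0.2 0.1 [-113.7  -31.2] 13.89
1.0 2.9 [-113.3  -31.2] 14.14
1.8 6.1 [-113.2  -31.3] 14.39
```

```bash
python3 - <<'E'
from h import *
py=-.0312
ctrl.pause(.3)
ctrl.movel(w(-.150,py,.02),max_speed=.08); ctrl.movel(w(-.150,py,.14),max_speed=.2)
ctrl.movep(w(-.13,py,.33),quatT(0))
s,p,d=look("wrist"); cv2.imwrite("pics/w2.png",p[0:260,100:420])
find("wrist",s,p,d); find("top",*look("top")); print(get_state()["time"],np.round(get_state()["qpos"],2))
E
```

```text
pad 8366 (array([614.3,  72.7]), array([192.9, 110.3]), 86.8)
[[553.7000122070312, -20.5], [663.9000244140625, -26.700000762939453], [674.7999877929688, 165.8000030517578], [564.5999755859375, 172.10000610351562]]
blk 3040 (array([534.9,  50.9]), array([126.8,  43.8]), 86.8)
[[509.5, -11.199999809265137], [553.2000122070312, -13.600000381469727], [560.2999877929688, 113.0], [516.5999755859375, 115.4000015258789]]Traceback (most recent call last):
  File "<stdin>", line 7, in <module>
  File "h.py", line 27, in find
    k,l,st,_=cv2.connectedComponentsWithStats(m); j=1+np.argmax(st[1:,4]); out[n]=W[l==j]; print(n,st[j,4],rect(out[n]))
                                                      ~~~~~~~~~^^^^^^^^^^
    return _wrapfunc(a, 'argmax', axis=axis, out=out, **kwds)
    return bound(*args, **kwds)
ValueError: attempt to get argmax of an empty sequence
```

View pics/w2.png

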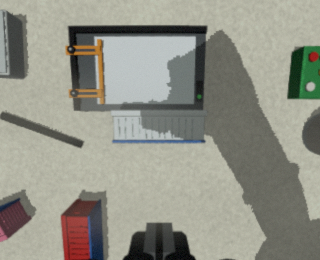

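The block stands parallel to the pad with its foot on the front edge (centre at pad x −82 mm, yaw −3.2° for both). In the crop it spans columns 112–205 just below the pad edge, and there is free room to the bar at column 100. Next I tip it with the fingers open.

```bash
python3 - <<'E'
from h import *
py=-.031; Q=quatT(0)
ctrl.ungrasp()
ctrl.movep(w(-.137,py,.15),Q); ctrl.movel(w(-.137,py,.056),max_speed=.15)
F0=force(5); print(F0,get_state()["time"])
ctrl.movel(w(-.118,py,.056),max_speed=.06)
x=-.118
while x<-.083:
    x+=.003; ctrl.movel(w(x,py,.056),max_speed=.04)
    s=get_state(); f=-(s["contact_force"]-F0)[:2]@U
    print(round((x+.114)*1e3,1),round(f,1),(padxy(s["tcp_pos"])*1e3).round(1),round(s["time"],2))
    if f>8: break
s,p,d=look("scene"); cv2.imwrite("pics/s3.png",cv2.resize(p[120:300,180:380],None,fx=3,fy=3))
E
```

```text
[-0.02468886 -0.01085465  0.38397646] 19.35
-1.0 -0.4 [-115.  -31.] 20.07
2.0 0.9 [-112.2  -31.1] 20.32
5.0 1.6 [-108.9  -31.1] 20.57
8.0 1.1 [-105.7  -31. ] 20.82
11.0 0.9 [-102.7  -31. ] 21.07
14.0 1.1 [-99.7 -30.9] 21.32
17.0 0.9 [-96.7 -31. ] 21.57
20.0 0.6 [-93.7 -30.9] 21.82
23.0 0.4 [-90.7 -31. ] 22.07
26.0 -0.8 [-87.7 -31. ] 22.32
29.0 0.8 [-84.7 -31. ] 22.57
32.0 0.3 [-81.8 -31. ] 22.82
```

View pics/s3.png

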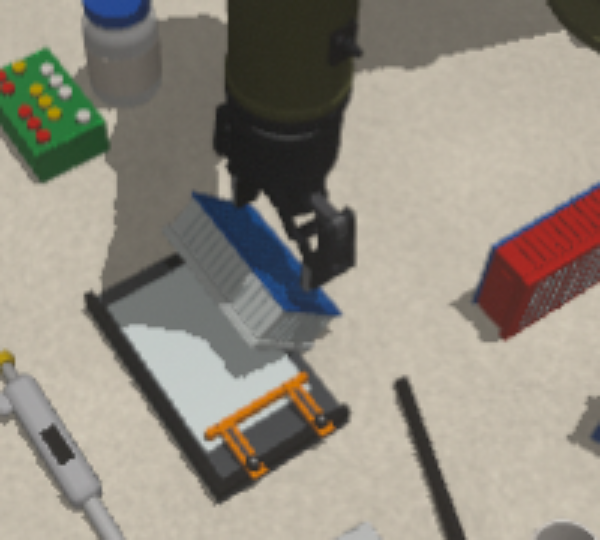

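The block is leaning about 45° against the fingers with its mat up (crop centre, about (265,265)), and it is square and clear of the orange bar. I keep pushing.

```bash
python3 - <<'E'
from h import *
py=-.031; x=-.082
while x<-.066:
    x+=.003; ctrl.movel(w(x,py,.056),max_speed=.03)
    s=get_state(); print(round((x+.114)*1e3,1),(-s["contact_force"][:2]@U).round(1),s["contact_force"][2].round(1),round(s["time"],2))
ctrl.pause(.2)
ctrl.movel(w(-.075,py,.12),max_speed=.12); ctrl.movel(w(-.12,py,.33),max_speed=.25)
s,p,d=look("wrist"); cv2.imwrite("pics/w4.png",p[0:260,100:420])
find("wrist",s,p,d,.048,.065); print(get_state()["time"])
E
```

```text
35.0 0.3 0.2 23.12
38.0 0.6 0.0 23.37
41.0 -0.2 0.3 23.62
44.0 -0.0 1.1 23.87
47.0 0.5 -0.8 24.12
50.0 -0.1 0.1 24.37
pad 4790 (array([614.5,  72.7]), array([192.3, 109.5]), 86.7)
[[554.2999877929688, -20.100000381469727], [663.7000122070312, -26.399999618530273], [674.7999877929688, 165.60000610351562], [565.4000244140625, 171.89999389648438]]
blk 5524 (array([568. ,  48.9]), array([127.5,  83.9]), 86.8)
[[522.5999755859375, -12.5], [606.4000244140625, -17.100000381469727], [613.5, 110.19999694824219], [529.7000122070312, 114.80000305175781]]
26.3167
```

View pics/w4.png

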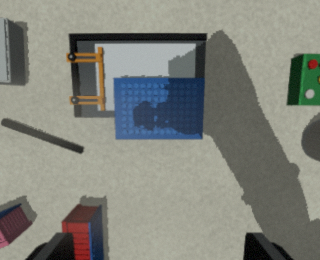

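It is flat with the mat up, square, centred at pad (−48.7, −31) mm, and 18 mm clear of the bar. Next is the steady push to the far fence.

```bash
cat >> h.py <<'E'
def press(pos,x,xend,dirv,F0,goal=10.,hold=.6,fine=None):
    """advance pos(x) by small slow steps until the push reaches goal, hold it, return x"""
    f=0
    while x<xend and f<goal-.8:
        x+=(.0015 if x<fine else .0006) if f<3 else .0004
        ctrl.movel(pos(x),max_speed=.02)
        s=get_state(); f=-(s["contact_force"]-F0)[:2]@dirv
        if f>1.5 : print(round(x*1e3,1),round(f,1),(padxy(s["tcp_pos"])*1e3).round(1),round(s["time"],2))
        if f>12.5: x-=.0006; ctrl.movel(pos(x)); print("back"); break
    t=get_state()["time"]; L=[]
    while get_state()["time"]<t+hold:
        ctrl.pause(.05); f=-(get_state()["contact_force"]-F0)[:2]@dirv; L.append(round(float(f),1))
        if f>12: x-=.0003; ctrl.movel(pos(x))
        elif f<8.5: x+=.0002; ctrl.movel(pos(x))
    print("hold",L,round(x*1e3,1)); return x
E
python3 - <<'E'
from h import *
py=-.031; z=.014; pos=lambda x:w(x,py,z)
ctrl.movep(w(-.118,py,.12),quatT(0)); ctrl.movel(pos(-.118),max_speed=.15)
F0=force(5); print(F0,get_state()["time"])
ctrl.movel(pos(-.106),max_speed=.06); ctrl.movel(pos(-.060),max_speed=.035)
s=get_state(); print(-(s["contact_force"]-F0)[:2]@U,s["time"])
x=press(pos,-.060,-.036,U,F0,fine=-.051)
ctrl.movel(pos(x-.015),max_speed=.03)
print(get_state()["time"])
E
```

```text
[ 0.22918513 -0.31384307  0.14986473] 28.1083
0.3342253134343917 29.925
-49.8 2.1 [-49.8 -31. ] 31.93
-48.6 1.7 [-48.5 -31. ] 32.42
-47.4 2.2 [-47.3 -31. ] 32.92
-45.0 4.9 [-45.5 -31. ] 33.92
-44.6 5.2 [-45.5 -31. ] 34.17
-44.2 7.8 [-45.5 -31. ] 34.42
-43.8 8.7 [-45.5 -31. ] 34.67
-43.4 10.3 [-45.6 -31. ] 34.92
hold [10.4, 10.8, 10.3, 10.2, 9.9, 9.7, 11.1, 9.7, 10.5, 10.4, 8.7, 10.2] -43.4
36.175
```

```bash
python3 - <<'E'
from h import *
px=.008; z=.026; pos=lambda y:w(px,y,z)
ctrl.movel(w(-.075,-.031,.14),max_speed=.2)
qs=[(abs(q-get_state()["qpos"]).max(),yw,np.round(q,2)) for yw in(YAW+np.pi/2,YAW-np.pi/2) if (q:=ctrl.ik(w(px,-.13,.14),quat(yw))) is not None]
qs.sort(key=lambda a:a[0]); print(qs); yw=qs[0][1]
ctrl.close_gripper(20)
ctrl.movep(w(px,-.13,.14),quat(yw)); ctrl.movel(pos(-.13),max_speed=.15)
F0=force(5); print(F0,get_state()["time"])
ctrl.movel(pos(-.110),max_speed=.06)
x=press(pos,-.110,-.080,V,F0,fine=-.095)
ctrl.movel(pos(x-.02),max_speed=.04)
print(get_state()["time"])
ctrl.movel(w(px,x-.02,.14),max_speed=.2)
E
```

```text
[(np.float64(1.3552559129106017), -1.6257963267948965, array([-0.28,  0.64,  0.56,  1.64, -0.39,  0.97, -2.79])), (np.float64(1.529205614982056), 1.5157963267948966, array([ 0.67,  0.84, -1.2 ,  1.63,  0.82,  1.26, -0.74]))]
[0.15919079 0.1949191  0.2204356 ] 39.95
-94.4 1.6 [  8.  -94.4] 43.18
-92.0 2.2 [  8.  -91.9] 44.18
-89.0 2.2 [  8.  -88.9] 45.43
-87.8 2.2 [  8.  -87.7] 45.93
-87.2 1.9 [  8.  -87.1] 46.18
-86.0 3.3 [  8.  -86.4] 46.68
-85.6 5.8 [  8.  -86.4] 46.93
-85.2 5.5 [  8.  -86.4] 47.18
-84.8 6.9 [  8.  -86.4] 47.43
-84.4 7.6 [  8.  -86.4] 47.68
-84.0 8.6 [  8.  -86.4] 47.93
-83.6 9.5 [  8.  -86.4] 48.18
hold [9.7, 9.5, 8.5, 9.7, 10.3, 10.4, 9.3, 9.8] -83.4
49.4833
```

```bash
python3 - <<'E'
from h import *
ctrl.movep(w(-.12,-.031,.33),quatT(0))
s,p,d=look("wrist"); cv2.imwrite("pics/w5.png",cv2.resize(p[0:200,120:360],None,fx=2.5,fy=2.5))
o,W=find("wrist",s,p,d,.048,.065); c=rect(o["blk"])[0]/1000; print("blk pad xy",padxy(c)*1e3,"z",np.median(o["blk"][:,2]),get_state()["time"])
E
```

```text
pad 2821 (array([613.8,  72.5]), array([191.8, 110.4]), 86.7)
[[553.0, -20.100000381469727], [663.2999877929688, -26.5], [674.5, 165.0], [564.2000122070312, 171.39999389648438]]
blk 6041 (array([625.1,  65.3]), array([126.8,  83.9]), 86.6)
[[579.4000244140625, 4.5], [663.2000122070312, -0.5], [670.7000122070312, 126.19999694824219], [587.0, 131.10000610351562]]
blk pad xy [  7.44388767 -11.50819432] z 0.05545069310274668 51.2833
```

View pics/w5.png

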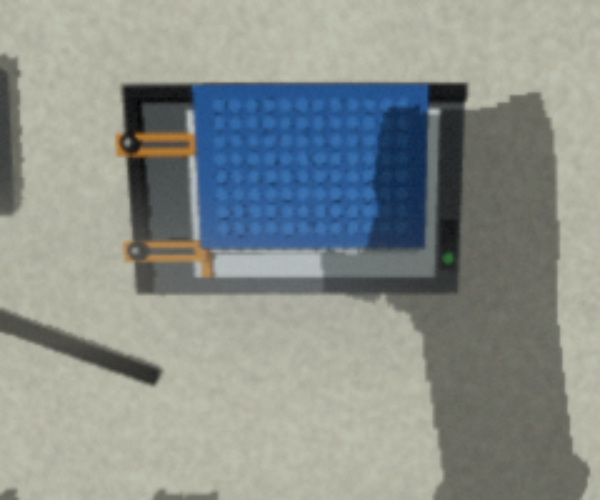

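```bash
python3 -c "
from h import *
ticket.close_job(); s=get_state(); print(s['time'],s['contact_force'])"
```

```text
the job is handed in; nothing more can be done
the job is handed in; nothing more can be done
```

The job is handed in. The block lies flat with its mat up, square in the corner between the far fence and the orange stop bar. No verdict is reported.

What I did:
- **Slide and tip:** I slid the standing block to the pad's front edge with a low push. The wrist camera then showed it parallel to the pad, with its centre at pad x −82 mm. I tipped it with the open fingers at about 70 mm up.
- **Far fence:** I pressed it home with about 10 N for 0.6 s; readings were 8.7–11.1 N.
- **Side stop:** I slid it left along the fence and pressed it on the bar with about 10 N for 0.6 s; readings were 8.5–10.4 N.

Last checks, at 51 s on the robot's clock:
- **Position:** the wrist camera put the block centre at pad (7.4, −11.5) mm. Home against the fence is x about 8.25, and y must lie between −16.5 and 24.5.
- **Attitude:** it was square to the pad within about 0.1° and its top was at 55.5 mm.
- **Disagreement:** the camera's x is about 0.8 mm short of home. That is within the 2 mm calibration and the 2.5 mm allowed, so I did not press it again.
- **Other things on the bench:** nothing looked moved in the pictures, but I did not measure them again at the end.
- **Not seen:** the state read after handing in was no longer available, so I have no reading from the final second.
- **One failed move:** the first straight descent, with the tool tilted 15°, was refused as unreachable. I went on with an 8° tilt.

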